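# Return ceramics to their marked shelf pads

### The job

Put the four ceramic pieces back on the shelf board: each stands upright on the foam pad whose painted outline has its colour and shape, centred and squared up with the outline, and the turquoise jar wears its lid. Set everything down gently without dropping or tipping it, and leave the blue bowl where it is.

Things in the scene. Friction and masses are not known exactly. Their poses are not given: they have to be found in the camera images.
- jar: Round turquoise pottery jar, open at the top, 60 mm high, 60 mm in diameter (between 12 and 50 mm up), foot 52 mm, rim 56 mm, mouth about 48 mm wide. About 0.22 kg. Origin: centre of its underside, z up along its axis.
- lid: The jar's lid, turquoise with a cream knob: from below up, a plug 38 mm across, 8 mm high (loose fit in the jar's mouth), a flange 56 mm across, 5 mm thick, that rests on the jar's rim, and a knob 18 mm across, 18 mm high, to grip; 31 mm high in all. 80 g. Origin: centre of the plug's underside, z up; seated on the jar, the origin is 52 mm above the jar's origin. It stands knob up at first.
- vase: Cream-white ceramic vase 115 mm high: foot 44 mm and belly 56 mm in diameter (widest 28 mm up), straight neck 30 mm in diameter from 60 to 105 mm up (the place to grip), lip 40 mm with a dark mouth disc. About 0.2 kg. Origin: centre of its underside, z up along its axis.
- beaker: Yellow square ceramic beaker, open at the top, 46 x 46 mm and 80 mm high, walls 5 mm. About 0.22 kg. Origin: centre of its underside, z up, x and y across its flat sides.
- casket: Terracotta-red oblong ceramic casket (closed block) 84 mm along its x, 44 mm along its y, 46 mm high, with a cream panel on top. About 0.28 kg. Origin: centre of its underside, z up.
- pad_jar: Place of the jar: a turquoise painted circle, 64 mm inside, at the pad's centre. Fixed dark grey foam pad, 100 x 100 x 10 mm, on a 12 mm thick white shelf board with three other pads (centres about 130 mm apart), a small tin and a brush. Origin: centre of the pad's underside, z up; its top is 10 mm above the origin.
- pad_vase: Place of the vase: a smaller cream circle, 46 mm inside, at the pad's centre. Fixed dark grey foam pad, 100 x 100 x 10 mm, on a 12 mm thick white shelf board with three other pads (centres about 130 mm apart), a small tin and a brush. Origin: centre of the pad's underside, z up; its top is 10 mm above the origin.
- pad_beaker: Place of the beaker: a yellow square outline, 50 x 50 mm inside, sides along the pad's x and y, at its centre; the beaker may stand any quarter turn. Fixed dark grey foam pad, 100 x 100 x 10 mm, on a 12 mm thick white shelf board with three other pads (centres about 130 mm apart), a small tin and a brush. Origin: centre of the pad's underside, z up; its top is 10 mm above the origin.
- pad_casket: Place of the casket: a terracotta-red oblong outline, 88 mm inside along the pad's x and 48 mm along its y, centred; the casket may stand either way round. Fixed dark grey foam pad, 100 x 100 x 10 mm, on a 12 mm thick white shelf board with three other pads (centres about 130 mm apart), a small tin and a brush. Origin: centre of the pad's underside, z up; its top is 10 mm above the origin.
- bowl: Dark blue ceramic bowl, 76 mm across the rim and 45 mm high, loose among the pieces; not part of the job, leave it where it is. Origin: centre of its underside. It and the five things to move stand at first on a 4 mm thick work mat, in a 2 x 3 grid about 115 mm apart; mat and shelf board lie side by side, either way round.

How it is judged:
By the outcome, as a careful person would: the job done as asked, in the order asked, and still so for the second after the job is handed in, with the robot touching nothing.
It also fails if it takes over 144 s, if anything falls off the work surface, if the arm or the gripper's body presses on something with over 40 N, if the wrist force passes 120 N, or if a joint passes its speed limit or range.

### The arm

A 6-joint arm with a two-finger parallel gripper is mounted at the origin on the work surface. World frame = base frame: x ahead of the robot, y to its left, z up, the work surface at z = 0. Lengths are in mm, angles in rad, forces in N, time in s.
With the tool pointing down it reaches from about 350 to 975 mm from the base axis. Payload 7.1 kg.
Tool frame: the origin (TCP) lies between the finger pads; the fingertips stand 17 mm ahead of it and the grasp point (between the pads) lies 2 mm behind it; z points along the fingers, y is the line along which they close (so a half turn about z gives the same grasp; the last joint's range is limited). The gripper opens to 88 mm and grips with 3 to 60 N. Pads are 20 mm wide; open, the fingers measure 115 mm over their backs; the gripper's body (75 mm by 178 mm) begins 61 mm behind the grasp point.
Start: joints at [1.256, 0.423, 1.63, -0, 1.089, -0.019], TCP at [182.159, 597.849, 239.675] pointing down, gripper open.
Joint ranges: [-3, 3], [-0.9, 2.11], [0.09, 2.58], [-1.31, 4.45], [0.11, 2.69], [-2.54, 2.54]. Speed limits (rad/s): [2.39, 2.39, 3.01, 3.14, 3.14, 3.14].

### API

Orientations are given as a rotation vector (axis times angle).
In Python, from workcell import ctrl gives the robot as it stands.
- The arm moves only by the shell command python3 jog.py 'ROWS' [OPENING]. ROWS is a JSON list of rows, 1 to 5 of them, each an object with the fields pos (a list: dx, dy, dz in m), rot (a list: a rotation vector rx, ry, rz in units of 0.1 rad); a field left out counts as zero; each row shifts and turns the commanded pose from where the row before left it, along the tool's axes as they then stand; what a row does not reach is not made up. A row lasts 1/12 s, in which the tool goes at most 41.7 mm and 0.125 rad, less where a joint would pass 70% of its speed; a pose out of reach is approached as far as the arm can. OPENING is the finger opening in mm, set as the command begins (- or left out keeps the last). The fingers move at their own pace and stop on an object; the grip force is fixed at half the most. Time passes only in rows, so rows that do not move let the fingers close. It prints the time, the measured TCP pose, the force, the opening and the grip force at its end. Input that does not fit is refused with a message, and nothing moves.
- ctrl.get_obs(): the state, without advancing time (a new reading comes with each control period).
- ctrl.get_image(name): name is "scene" or "top"; returns a dict with "img" (420x560x3 uint8, red, green, blue), "fx", "fy", "cx", "cy" (pixels), "k1" (the pictures are not rectified: a ray, as slopes to the right and down, at radius r is drawn at 1 + k1 r^2 times it, then the intrinsics apply), "R" (3x3) and "t" (3): a world point X has camera coordinates R X + t. Camera axes: x right, y down, z forward; pixel columns grow to the right and rows downward; lengths in mm; the calibration is good to about 2 mm. A picture is of the moment at which its call begins. There is no depth.
- ctrl.close_job(): hands the job in; it is judged then, once.
The state is a dict: "t": time; "qpos": joint angles; "qvel": joint speeds; "joint_torque": joint torques, N m; "ee_pos": TCP position; "orientation": TCP orientation; "ft_force": force on the tool from outside, world axes, zero at the start; "moment": the same for the moment, N m; "width": finger opening in mm; "grasp_force": force on a finger pad.
Only numpy, scipy, OpenCV 4.12 (cv2) and the standard library are available. Lean on these libraries where they do the work, as an engineer would, in place of code of your own. Each camera call takes 0.05 s, during which the arm holds its last target. There are 200 camera calls.

## Working session

There is one attempt and no reset: what is moved stays moved. The work goes in short steps, Python scripts to look and compute and a shell command to move; the robot and the scene stay as the last step left them, time stands still between calls to the robot, and variables do not carry over. Pictures are saved under pics/ and viewed, at most 14 in all, crops included, and the job is handed in when it is done.

```bash
ls; mkdir -p pics; python3 - <<'E'
from workcell import ctrl
import cv2,numpy as np
for n in("scene","top"):
    d=ctrl.get_image(n);cv2.imwrite(f"pics/{n}0.png",d["img"][:,:,::-1]);print(n,d["fx"],d["fy"],d["cx"],d["cy"],d["k1"],np.round(d["R"],3).tolist(),d["t"])
print(ctrl.get_obs())
E
```

```text
jog.py
pics
workcell.py
scene 458.50071414849674 458.50071414849674 289.1516035888205 218.84460283640223 -0.103857310703607 [[-0.597, 0.802, 0.005], [0.651, 0.489, -0.581], [-0.468, -0.343, -0.814]] [ 325.11097209 -319.69657007 1230.84240554]
top 510.9989585877225 510.9989585877225 283.0969353155841 212.50962641332302 -0.13460599951190103 [[-0.004, -1.0, -0.015], [-0.992, 0.006, -0.127], [0.127, 0.014, -0.992]] [  14.22312294  527.01576374 1075.17015731]
{'t': 0.1, 'qpos': array([ 1.25598449e+00,  4.23782655e-01,  1.63057647e+00,  1.59980882e-05,
        1.08862368e+00, -1.90007653e-02]), 'qvel': array([ 0.00129864, -0.00168168, -0.00353601,  0.00097844,  0.00023014,
        0.00172251]), 'joint_torque': array([ 5.51922240e-04, -5.45612025e+01, -2.74323374e+01,  6.46152114e-02,
        1.87071628e-02, -2.01628274e-05]), 'ee_pos': array([182.02387252, 597.41588306, 238.98261724]), 'orientation': array([-4.62941980e-01, -3.10704774e+00,  2.14943191e-03]), 'ft_force': array([ 0.0407234 ,  0.26332458, -0.71538527]), 'moment': array([-0.00054665,  0.01258866, -0.05593016]), 'grasp_force': 0.0, 'width': 87.86071971630923}
```

View pics/top0.png

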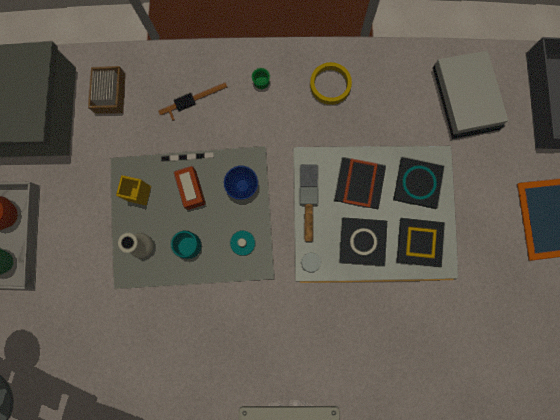

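View pics/scene0.png

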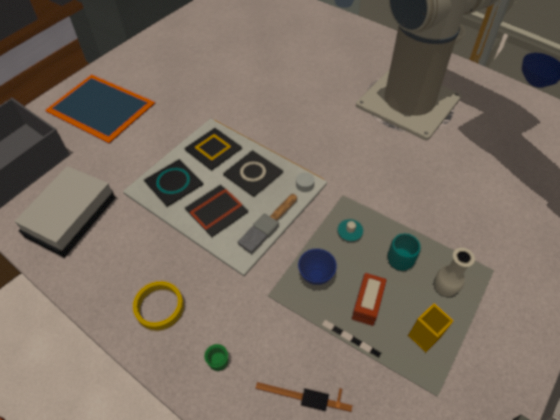

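```bash
cat > h.py <<'E'
import cv2,numpy as np
from scipy.spatial.transform import Rotation as Rot
def cam(n,fn=None):
    from workcell import ctrl
    d=ctrl.get_image(n)
    if fn: cv2.imwrite(f"pics/{fn}.png",d["img"][:,:,::-1])
    return d
def rays(d,px):
    K=np.array([[d["fx"],0,d["cx"]],[0,d["fy"],d["cy"]],[0,0,1]])
    u=cv2.undistortPoints(np.float64(px).reshape(-1,1,2),K,np.array([d["k1"],0,0,0.])).reshape(-1,2)
    R=np.array(d["R"]);t=np.array(d["t"])
    return -R.T@t,np.c_[u,np.ones(len(u))]@R
def plane(d,px,z):
    c,v=rays(d,px); return c+v*((z-c[2])/v[:,2])[:,None]
def proj(d,X):
    K=np.array([[d["fx"],0,d["cx"]],[0,d["fy"],d["cy"]],[0,0,1]])
    return cv2.projectPoints(np.float64(X).reshape(-1,1,3),cv2.Rodrigues(np.array(d["R"]))[0],np.float64(d["t"]),K,np.array([d["k1"],0,0,0.]))[0].reshape(-1,2)
def mask(d,lo,hi,box):
    h=cv2.cvtColor(d["img"],cv2.COLOR_RGB2HSV); m=cv2.inRange(h,np.array(lo),np.array(hi))
    x0,y0,x1,y1=box; o=np.zeros_like(m); o[y0:y1,x0:x1]=m[y0:y1,x0:x1]; return o
def big(m):
    c=max(cv2.findContours(m,cv2.RETR_EXTERNAL,cv2.CHAIN_APPROX_NONE)[0],key=cv2.contourArea); return c.reshape(-1,2)
def goto(xyz,yaw):
    "offset in tool axes from the measured pose to TCP xyz, tool down, closing line (tool y) at yaw"
    from workcell import ctrl
    o=ctrl.get_obs(); R0=Rot.from_rotvec(o["orientation"]); M=R0.as_matrix()
    p=o["ee_pos"]; best=None
    for k in (-1,0,1):
        y=np.array([np.cos(yaw+k*np.pi),np.sin(yaw+k*np.pi),0]); z=np.array([0,0,-1.]); x=np.cross(y,z)
        r=(R0.inv()*Rot.from_matrix(np.c_[x,y,z])).as_rotvec()
        if best is None or np.linalg.norm(r)<np.linalg.norm(best): best=r
    print("t",round(o["t"],2),"p",p.round(1),"q6",round(o["qpos"][5],2),"tool d",(M.T@(np.array(xyz)-p)).round(1),"rv",best.round(3),"w",round(o["width"],1),"F",np.round(o["ft_force"],1))
E
python3 - <<'E'
import cv2
a=cv2.imread("pics/top0.png")
cv2.imwrite("pics/c1.png",cv2.resize(a[150:290,105:280],None,fx=4,fy=4,interpolation=cv2.INTER_CUBIC))
cv2.imwrite("pics/c2.png",cv2.resize(a[145:285,290:460],None,fx=4,fy=4,interpolation=cv2.INTER_CUBIC))
h=cv2.cvtColor(a,cv2.COLOR_BGR2HSV)
for n,(x,y) in dict(jarrim=(172,245),jarin=(186,245),lid=(235,246),knob=(241,243),vase=(143,247),vm=(127,243),mat=(210,215),beak=(124,184),beakin=(133,190),cas=(184,180),pan=(188,188),bowl=(241,184),pj=(402,183),pc=(350,170)).items(): print(n,h[y,x])
E
```

```text
jarrim [ 87 233  69]
jarin [ 85 228  85]
lid [ 86 232  88]
knob [ 25  51 141]
vase [23 59 73]
vm [165  73  21]
mat [34 40 96]
beak [ 21 204  65]
beakin [ 22 236 135]
cas [ 23  49 134]
pan [ 23  45 136]
bowl [109 198  81]
pj [82 80 48]
pc [ 10 208 115]
```

View pics/c1.png

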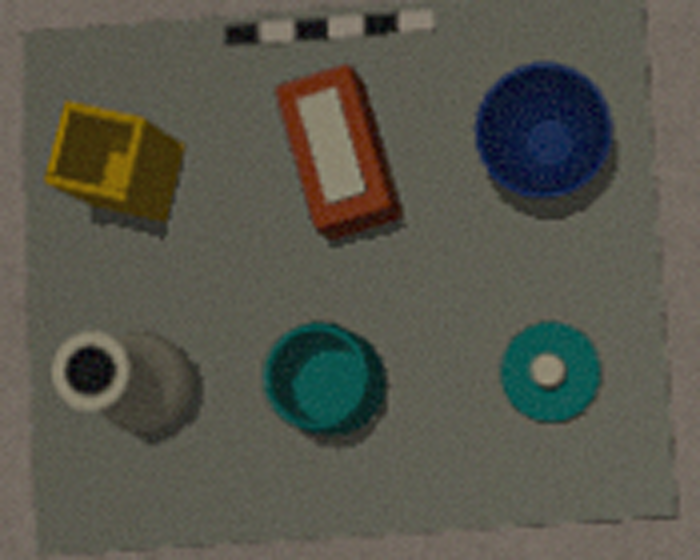

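View pics/c2.png

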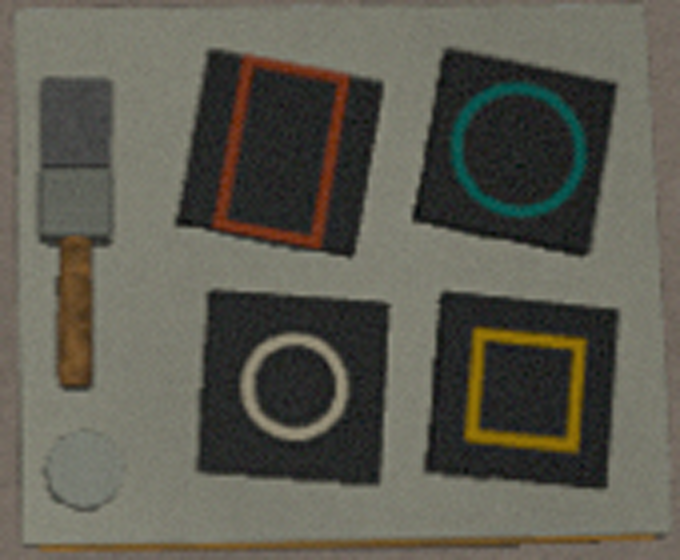

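```bash
cat > m.py <<'E'
from h import *
S=dict(top=cam("top"),scene=cam("scene"))
def ring(d,lo,hi,box,z,rect):
    c=big(mask(d,lo,hi,box)); P=plane(d,c,z)[:,:2].astype(np.float32)
    (x,y),s,a=cv2.minAreaRect(P) 
    if rect: return np.r_[x,y,s,a].round(1)
    (x2,y2),r=cv2.minEnclosingCircle(P); e=cv2.fitEllipse(P); return np.r_[e[0],e[1],].round(1)
Y=((18,120,60),(30,255,255));T=((75,120,40),(100,255,255));Rd=((3,150,60),(13,255,255));W=((10,15,100),(40,90,255))
B=dict(top=dict(yel=(400,215,448,270),tur=(398,155,445,212),red=(335,155,388,210),wht=(345,222,382,262),panel=(176,168,203,207),cas=(170,160,210,212),knob=(235,236,249,251),lid=(225,225,260,262),jar=(165,222,210,262),vm=(115,230,140,258)),
 scene=dict(yel=(185,127,245,170),tur=(145,155,203,207),red=(185,180,250,240),wht=(230,152,278,192),panel=(352,270,388,318),knob=(343,218,360,238),lid=(330,210,370,250),jar=(382,225,425,275),vm=(445,240,480,275)))
for n,d in S.items():
    b=B[n]
    print(n,"pads y/t/r/w")
    for k,c,r in(("yel",Y,1),("tur",T,0),("red",Rd,1),("wht",W,0)): print(k,ring(d,*c,b[k],22,r))
    print("panel",ring(d,(10,15,100),(40,110,255),b["panel"],50,1))
    if n=="top": print("cas",ring(d,*Rd,b["cas"],50,1))
    print("knob",ring(d,(10,15,100),(40,110,255),b["knob"],35,0))
    print("lid",ring(d,*T,b["lid"],16,0)); print("jar sil@58",ring(d,*T,b["jar"],58,0))
    h=cv2.cvtColor(d["img"],cv2.COLOR_RGB2HSV)
    print("vmouth",ring(d,(0,0,0),(180,255,40),b["vm"],119,0))
    print("cam",rays(d,[[0,0]])[0].round())
bk=np.array([(65,102),(145,118),(128,200),(46,182)])/4+[104.6,149.6]
P=plane(S["top"],bk,84);print("beaker",P.round(1).tolist(),P.mean(0).round(1),np.degrees(np.arctan2(*(P[1]-P[0])[[1,0]])),np.degrees(np.arctan2(*(P[2]-P[1])[[1,0]])))
print("jar rim",plane(S["top"],[np.array((318,377))/4+[104.6,149.6]],64))
E
python3 m.py
```

```text
top pads y/t/r/w
yel [ 461.6 -290.2   64.5   64.2   83.1]
tur [ 595.2 -291.5   74.7   75.4]
red [ 594.3 -158.4   61.2   98.6   78.9]
wht [ 464.4 -162.8   55.2   56.6]
panel [584.7 218.6  60.6  22.8  17.6]
cas [583.7 217.3  82.8  42.8  17.5]
knob [463.3 101.6  14.   15.8]
lid [463.4 101.6  51.5  52.7]
jar sil@58 [457.6 219.8  54.8  61.5]
vmouth [457.9 326.2  20.6  21.9]
cam [ 387.   -5. 1133.]
scene pads y/t/r/w
yel [ 461.5 -291.6   69.8   69.1   84. ]
tur [ 595.1 -293.3   76.6   77. ]
red [ 596.1 -161.3   62.4   96.5   78.6]
wht [ 464.6 -164.6   57.    58.2]
panel [582.4 214.5  98.2  67.1  32.3]
knob [467.  101.2  14.5  19.3]
lid [465.7 101.   47.4  49.6]
jar sil@58 [471.1 223.1  54.2  86. ]
vmouth [457.7 323.7  17.7  18.6]
cam [979. 318. 815.]
beaker [[603.3, 356.2, 84.0], [594.0, 312.0, 84.0], [550.1, 319.7, 84.0], [560.2, 364.8, 84.0]] [576.9 338.2  84. ] -101.82840968089882 170.08472354144706
jar rim [[457.83217149 220.25820649  64.        ]]
```

```bash
cat > g.py <<'E'
import sys
from h import *
x,y,z,a=map(float,sys.argv[1:]); goto([x,y,z],np.radians(a))
E
python3 g.py 577 338 150 79.1
```

```text
t 0.2 p [182.1 597.5 239.2] q6 -0.02 tool d [-453.5 -133.    89.3] rv [-0.001 -0.    -0.106] w 87.3 F [-0.4 -0.6  0.3]
```
11+ rows. Each row: -40,-12,... Rotation about z first turns axes. Put rotation in the last row.  -453.5/12 = -37.8, -11.1, 7.4. norm 40. good.

The rows are not in the units I measure in: shifts go in m and turns go in units of 0.1 rad. I convert before sending: -11 mm is -0.011, -38 mm is -0.038.

```bash
python3 jog.py '[{"pos": [-0.038,-0.011,0]},{"pos": [-0.038,-0.011,0]},{"pos": [-0.038,-0.011,0]},{"pos": [-0.038,-0.011,0]},{"pos": [-0.038,-0.011,0]}]' 88
python3 jog.py '[{"pos": [-0.038,-0.011,0.01]},{"pos": [-0.038,-0.011,0.01]},{"pos": [-0.038,-0.011,0.01]},{"pos": [-0.038,-0.011,0.01]},{"pos": [-0.038,-0.011,0.01]}]'
python3 jog.py '[{"pos": [-0.037,-0.011,0.015]},{"pos": [-0.037,-0.012,0.015]},{"pos": [0,0,0.009],"rot": [0,0,-1.06]},{},{}]'; python3 g.py 577 338 62 79.1
```

```text
t: 0.62
ee_pos: [349.0, 488.6, 239.6]
orientation: [-0.462, -3.107, 0.0]
ft_force: [0.0, 0.5, -0.2]
width: 87.6
grasp_force: 0.0
t: 1.03
ee_pos: [515.0, 380.5, 189.1]
orientation: [-0.463, -3.107, 0.0]
ft_force: [-0.0, 0.5, 1.0]
width: 87.4
grasp_force: 0.0
t: 1.45
ee_pos: [577.1, 337.8, 149.9]
orientation: [-0.303, -3.125, 0.002]
ft_force: [0.6, -0.7, 0.4]
width: 87.7
grasp_force: 0.0
t 1.45 p [577.1 337.8 149.9] q6 -0.87 tool d [ 0.   0.3 87.9] rv [-0.001 -0.002 -0.003] w 87.7 F [ 0.6 -0.7  0.4]
```

Scaled: 30 mm is 0.03, 20 mm is 0.02.

```bash
python3 jog.py '[{"pos": [0,0,0.03]},{"pos": [0,0,0.03]},{"pos": [0,0,0.02]},{"pos": [0,0,0.008]},{}]' 88
python3 jog.py '[{},{},{},{},{}]' 35
python3 jog.py '[{},{},{},{},{}]'; python3 g.py 577 338 182 79.1
```

```text
t: 1.87
ee_pos: [575.9, 338.8, 61.5]
orientation: [-0.297, -3.125, 0.003]
ft_force: [-1.3, 0.3, -0.0]
width: 88.4
grasp_force: 0.0
t: 2.28
ee_pos: [578.2, 338.6, 63.8]
orientation: [0.298, 3.126, 0.001]
ft_force: [0.3, -0.2, -0.2]
width: 58.0
grasp_force: 0.0
t: 2.7
ee_pos: [577.9, 338.3, 63.1]
orientation: [0.298, 3.127, 0.0]
ft_force: [0.0, -0.8, 5.0]
width: 46.2
grasp_force: 29.8
t 2.7 p [577.9 338.3  63.1] q6 -0.87 tool d [   0.8   -0.4 -118.9] rv [0. 0. 0.] w 46.2 F [ 0.  -0.8  5. ]
```

```bash
python3 jog.py '[{"pos": [0,0,-0.005]},{"pos": [0,0,-0.025]},{"pos": [0,0,-0.04]},{"pos": [0,0,-0.04]},{"pos": [0,0,-0.01]}]'
python3 g.py 461.6 -290.8 182 83.5
```

```text
t: 3.12
ee_pos: [580.2, 339.8, 188.9]
orientation: [0.297, 3.121, 0.008]
ft_force: [1.5, 0.2, -0.6]
width: 45.8
grasp_force: 29.8
t 3.12 p [580.2 339.8 188.9] q6 -0.87 tool d [  -2.5 -641.7    3.4] rv [ 0.005  0.006 -0.076] w 45.8 F [ 1.5  0.2 -0.6]
```

Scaled: -40 mm is -0.04, -20 mm is -0.02.

```bash
python3 jog.py '[{"pos": [0,-0.02,0]},{"pos": [0,-0.04,0]},{"pos": [0,-0.04,0]},{"pos": [0,-0.04,0]},{"pos": [0,-0.04,0]}]'
python3 jog.py '[{"pos": [0,-0.04,0]},{"pos": [0,-0.04,0]},{"pos": [0,-0.04,0]},{"pos": [0,-0.04,0]},{"pos": [0,-0.04,0]}]'
python3 jog.py '[{"pos": [0,-0.04,0]},{"pos": [0,-0.04,0]},{"pos": [0,-0.04,0]},{"pos": [0,-0.04,0]},{"pos": [0,-0.04,0]}]'
python3 jog.py '[{"pos": [0,-0.04,0]},{"pos": [0,-0.02,0],"rot": [0,0,-0.76]},{},{},{}]'
python3 g.py 461.6 -290.8 100 83.5
```

```text
t: 3.53
ee_pos: [542.3, 160.0, 181.9]
orientation: [-0.296, -3.126, 0.001]
ft_force: [0.4, 0.0, -1.5]
width: 45.8
grasp_force: 29.8
t: 3.95
ee_pos: [504.7, -36.5, 182.2]
orientation: [-0.297, -3.127, -0.0]
ft_force: [1.2, 0.1, -3.5]
width: 46.2
grasp_force: 29.8
t: 4.37
ee_pos: [467.0, -232.9, 182.2]
orientation: [-0.298, -3.127, -0.001]
ft_force: [0.7, 0.8, -2.8]
width: 46.2
grasp_force: 29.8
t: 4.78
ee_pos: [456.4, -289.3, 182.0]
orientation: [-0.181, -3.135, -0.002]
ft_force: [1.2, -0.2, -2.8]
width: 46.2
grasp_force: 29.8
t 4.78 p [ 456.4 -289.3  182. ] q6 -2.04 tool d [-5.4 -1.  82. ] rv [ 0.001 -0.001 -0.002] w 46.2 F [ 1.2 -0.2 -2.8]
```

Scaled: 20 mm is 0.02, 2 mm is 0.002.

```bash
python3 jog.py '[{"pos": [-0.0053,-0.001,0.02]},{"pos": [0,0,0.035]},{"pos": [0,0,0.025]},{"pos": [0,0,0.002]},{}]'
python3 g.py 461.6 -290.8 80 83.5; python3 - <<'E'
from h import *
a=cam("top","t1")["img"];b=cam("scene","s1")["img"]
c=np.hstack([cv2.resize(a[190:300,380:470],(400,489),interpolation=2),cv2.resize(b[90:200,170:260],(400,489),interpolation=2)])
cv2.imwrite("pics/c3.png",c[:,:,::-1])
E
```

```text
t: 5.2
ee_pos: [461.4, -289.8, 99.5]
orientation: [-0.176, -3.133, -0.003]
ft_force: [-0.6, -0.4, -1.4]
width: 46.4
grasp_force: 29.8
t 5.2 p [ 461.4 -289.8   99.5] q6 -2.04 tool d [-0.4 -1.  19.5] rv [ 0.002 -0.004  0.001] w 46.4 F [-0.6 -0.4 -1.4]
```

View pics/c3.png

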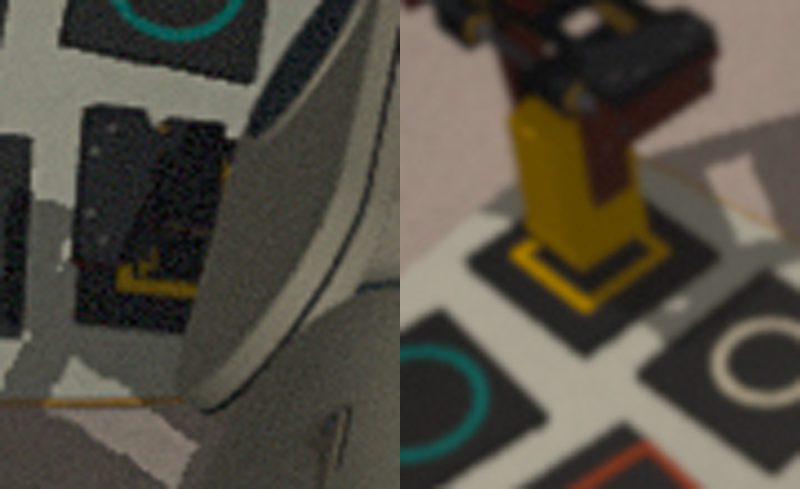

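```bash
python3 - <<'E'
from h import *
d=cam("scene"); 
P=plane(d,[[210.95,150.75],[198.8,139.95],[225.8,143.55]],41.7);print(P.round(1))
c=(P[1]+P[2])/2;print(c)
# predicted corners if centred at TCP
a=np.radians(-6.5);X=np.array([[461.6,-290.8,41.7]])+np.array([[23*(np.cos(a)*i-np.sin(a)*j),23*(np.sin(a)*i+np.cos(a)*j),0] for i,j in((1,1),(1,-1),(-1,1))]);print(X.round(1),((proj(d,X)-[170,90])*4.444+[400,0]).round())
E
```

```text
[[ 487.2 -269.8   41.7]
 [ 478.2 -317.3   41.7]
 [ 448.9 -257.5   41.7]]
[ 463.55938553 -287.42427035   41.7       ]
[[ 487.1 -270.6   41.7]
 [ 481.8 -316.3   41.7]
 [ 441.4 -265.3   41.7]] [[581. 269.]
 [525. 227.]
 [646. 224.]]
```

Scaled: 8 mm is 0.008, 6 mm is 0.006.

```bash
python3 jog.py '[{"pos": [0,-0.0007,0.008]},{"pos": [0,0,0.006]},{"pos": [0,0,0.003]},{"pos": [0,0,0.001]},{}]'
python3 jog.py '[{"pos": [0,0,0.0005]},{},{},{},{}]'
python3 g.py 461.6 -290.8 80 83.5
```

```text
t: 5.77
ee_pos: [461.7, -292.5, 82.4]
orientation: [-0.179, -3.136, -0.0]
ft_force: [-0.2, -0.2, -1.7]
width: 45.9
grasp_force: 29.8
t: 6.18
ee_pos: [462.0, -292.6, 82.3]
orientation: [0.179, 3.136, -0.0]
ft_force: [0.0, -0.3, -2.2]
width: 46.1
grasp_force: 29.8
t 6.18 p [ 462.  -292.6   82.3] q6 -2.04 tool d [0.6 1.7 2.3] rv [-0.  0. -0.] w 46.1 F [ 0.  -0.3 -2.2]
```

```bash
python3 jog.py '[{"pos": [0.0004,0.0013,0]},{"pos": [0,0,0.0007]},{"pos": [0,0,0.0005]},{},{}]'
python3 jog.py '[{"pos": [0,0,0.0004]},{"pos": [0,0,0.0004]},{},{},{}]'
```

```text
t: 6.6
ee_pos: [461.7, -291.1, 81.1]
orientation: [-0.179, -3.136, -0.0]
ft_force: [-0.5, 0.7, -0.2]
width: 46.3
grasp_force: 29.8
t: 7.02
ee_pos: [461.8, -291.1, 81.0]
orientation: [0.179, 3.136, 0.0]
ft_force: [-3.2, 2.2, 8.8]
width: 46.0
grasp_force: 29.8
```

Scaled: -0.3 mm is -0.0003.

```bash
python3 jog.py '[{"pos": [0,0,-0.0003]},{},{},{},{}]' 80
python3 jog.py '[{"pos": [0,0,-0.005]},{"pos": [0,0,-0.03]},{"pos": [0,0,-0.04]},{"pos": [0,0,-0.03]},{}]'
python3 g.py 458 325 150 79
```

```text
t: 7.43
ee_pos: [461.8, -291.2, 80.4]
orientation: [0.179, 3.136, -0.0]
ft_force: [0.6, 0.5, 0.4]
width: 76.0
grasp_force: 0.0
t: 7.85
ee_pos: [464.7, -293.1, 191.6]
orientation: [0.178, 3.128, -0.008]
ft_force: [1.0, -0.3, 0.8]
width: 80.1
grasp_force: 0.0
t 7.85 p [ 464.7 -293.1  191.6] q6 -2.04 tool d [ 77.2 613.5  38.1] rv [-0.004  0.009  0.078] w 80.1 F [ 1.  -0.3  0.8]
```

Scaled: 38 mm is 0.038, 5 mm is 0.005.

```bash
python3 jog.py '[{"pos": [0.005,0.038,0]},{"pos": [0.005,0.038,0]},{"pos": [0.005,0.038,0]},{"pos": [0.005,0.038,0]},{"pos": [0.005,0.038,0]}]' 80
python3 jog.py '[{"pos": [0.005,0.038,0]},{"pos": [0.005,0.038,0]},{"pos": [0.005,0.038,0]},{"pos": [0.005,0.038,0]},{"pos": [0.005,0.038,0]}]'
python3 jog.py '[{"pos": [0.005,0.038,0]},{"pos": [0.005,0.038,0]},{"pos": [0.005,0.038,0]},{"pos": [0.005,0.038,0]},{"pos": [0.005,0.038,0]}]'
python3 jog.py '[{"pos": [0,0.038,0]},{"pos": [0,0,0.02]},{"pos": [0,0,0.015]},{},{}]'
python3 g.py 457.8 325 86 83.5
```

```text
t: 8.27
ee_pos: [457.8, -98.0, 185.3]
orientation: [-0.18, -3.136, -0.0]
ft_force: [1.1, -0.5, -0.9]
width: 79.6
grasp_force: 0.0
t: 8.68
ee_pos: [454.6, 93.8, 185.4]
orientation: [-0.179, -3.136, 0.0]
ft_force: [0.9, -0.5, -0.2]
width: 80.3
grasp_force: 0.0
t: 9.1
ee_pos: [451.3, 285.5, 185.2]
orientation: [-0.178, -3.136, 0.0]
ft_force: [0.6, 0.1, 0.1]
width: 80.1
grasp_force: 0.0
t: 9.52
ee_pos: [455.4, 321.0, 149.6]
orientation: [-0.178, -3.134, 0.003]
ft_force: [-0.8, 0.1, 1.1]
width: 80.0
grasp_force: 0.0
t 9.52 p [455.4 321.  149.6] q6 -0.86 tool d [-2.   4.4 63.6] rv [-0.002 -0.002 -0.   ] w 80.0 F [-0.8  0.1  1.1]
```

Scaled: 30 mm is 0.03, 25 mm is 0.025.

```bash
python3 jog.py '[{"pos": [-0.002,0.004,0]},{"pos": [0,0,0.03]},{"pos": [0,0,0.025]},{"pos": [0,0,0.0085]},{}]' 80
python3 jog.py '[{},{},{},{},{}]' 22
python3 jog.py '[{},{},{},{},{}]'; python3 g.py 457.8 325 180 83.5
```

```text
t: 9.93
ee_pos: [458.2, 324.4, 85.9]
orientation: [-0.18, -3.134, 0.003]
ft_force: [0.4, -0.9, 0.3]
width: 79.7
grasp_force: 0.0
t: 10.35
ee_pos: [459.2, 325.5, 87.9]
orientation: [0.179, 3.135, 0.001]
ft_force: [0.1, 0.5, -0.3]
width: 50.2
grasp_force: 0.0
t: 10.77
ee_pos: [458.9, 325.3, 87.3]
orientation: [0.179, 3.136, 0.0]
ft_force: [-0.8, -1.2, 4.4]
width: 36.6
grasp_force: 30.0
t 10.77 p [458.9 325.3  87.3] q6 -0.86 tool d [  1.1  -0.4 -92.7] rv [ 0.  0. -0.] w 36.6 F [-0.8 -1.2  4.4]
```

```bash
python3 jog.py '[{},{},{},{},{}]'; python3 - <<'E'
from h import *
b=cam("scene","s2")["img"]
cv2.imwrite("pics/c4.png",cv2.resize(b[190:330,380:530],(600,560),interpolation=2)[:,:,::-1])
E
```

```text
t: 11.18
ee_pos: [459.0, 325.2, 87.3]
orientation: [0.179, 3.136, 0.0]
ft_force: [-0.5, -1.9, 5.5]
width: 36.6
grasp_force: 30.0
```

View pics/c4.png

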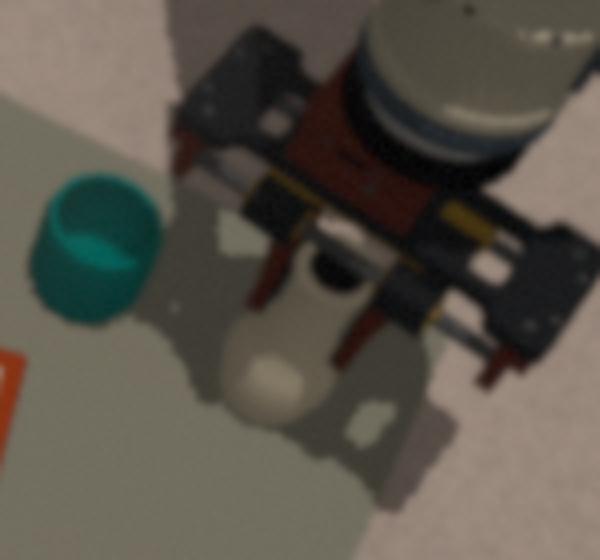

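Scaled: 3 mm is 0.003.

```bash
python3 jog.py '[{},{},{"pos": [0,0,0.003]},{},{}]' 56
python3 jog.py '[{},{},{},{},{}]' 22
python3 jog.py '[{},{},{},{},{}]'
```

```text
t: 11.65
ee_pos: [458.4, 325.0, 83.5]
orientation: [-0.179, -3.136, 0.001]
ft_force: [-1.0, 0.3, -1.3]
width: 55.9
grasp_force: 0.0
t: 12.07
ee_pos: [458.7, 325.1, 84.0]
orientation: [-0.179, -3.136, 0.0]
ft_force: [0.2, -0.1, 0.7]
width: 36.6
grasp_force: 30.0
t: 12.48
ee_pos: [458.7, 325.1, 84.0]
orientation: [-0.179, -3.136, 0.0]
ft_force: [0.3, -0.0, 0.0]
width: 36.4
grasp_force: 30.0
```

```bash
python3 - <<'E'
from h import *
a=cv2.imread("pics/scene0.png")[235:305,420:490];b=cam("scene","s3")["img"][235:305,420:490,::-1]
cv2.imwrite("pics/c5.png",np.hstack([cv2.resize(x,(390,390),interpolation=2) for x in(a,b)]))
E
```

```text
(no output)
```

View pics/c5.png

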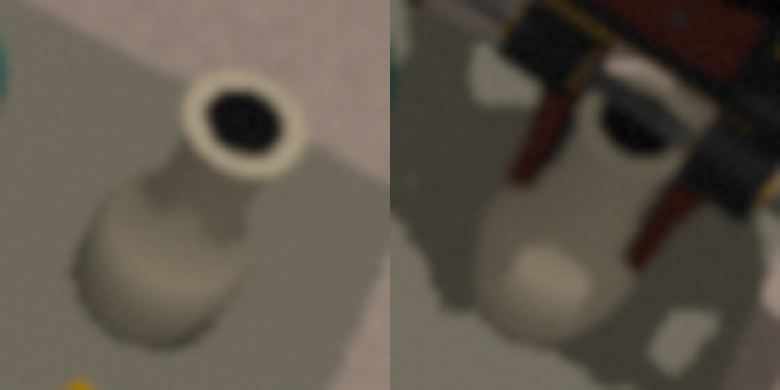

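```bash
python3 jog.py '[{"pos": [0,0,-0.005]},{"pos": [0,0,-0.025]},{"pos": [0,0,-0.04]},{"pos": [0,0,-0.03]},{}]'
python3 g.py 464.5 -163.7 182 83.5;  python3 - <<'E'
from h import *
b=cam("scene","s4")["img"]
cv2.imwrite("pics/c6.png",cv2.resize(b[150:290,400:550],(600,560),interpolation=2)[:,:,::-1])
E
```

```text
t: 12.95
ee_pos: [461.6, 327.3, 190.0]
orientation: [0.178, 3.129, 0.01]
ft_force: [1.7, 1.1, -1.9]
width: 36.6
grasp_force: 30.0
t 12.95 p [461.6 327.3 190. ] q6 -0.86 tool d [ -58.6 -487.5    5.3] rv [ 0.007  0.007 -0.   ] w 36.6 F [ 1.7  1.1 -1.9]
```

View pics/c6.png

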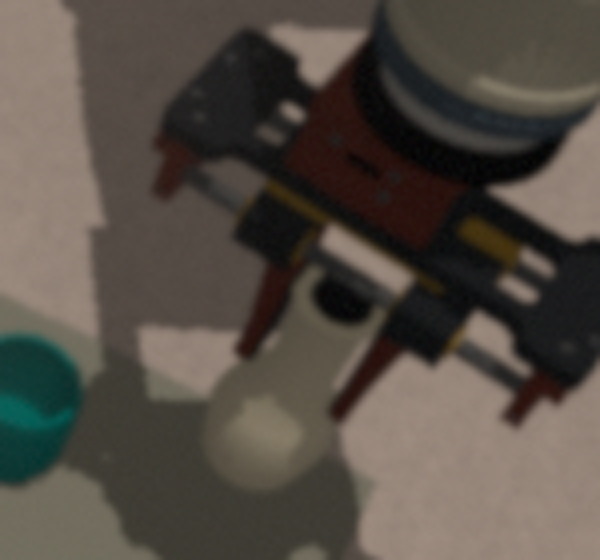

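```bash
python3 jog.py '[{"pos": [-0.002,-0.018,0]},{"pos": [-0.0048,-0.04,0]},{"pos": [-0.0048,-0.04,0]},{"pos": [-0.0048,-0.04,0]},{"pos": [-0.0048,-0.04,0]}]'
python3 jog.py '[{"pos": [-0.0048,-0.04,0]},{"pos": [-0.0048,-0.04,0]},{"pos": [-0.0048,-0.04,0]},{"pos": [-0.0048,-0.04,0]},{"pos": [-0.0048,-0.04,0]}]'
python3 jog.py '[{"pos": [-0.0048,-0.04,0]},{"pos": [-0.0048,-0.04,0]},{"pos": [-0.0024,-0.02,0]},{"pos": [-0.001,-0.008,0]},{}]'
python3 jog.py '[{"pos": [0,0,0.01]},{"pos": [0,0,0.025]},{"pos": [0,0,0.025]},{"pos": [0,0,0.005]},{}]'
python3 g.py 464.5 -163.7 102 83.5
```

```text
t: 13.42
ee_pos: [458.0, 144.2, 182.6]
orientation: [-0.177, -3.134, 0.001]
ft_force: [1.1, -0.5, -2.5]
width: 36.4
grasp_force: 30.0
t: 13.83
ee_pos: [459.3, -57.2, 182.8]
orientation: [-0.178, -3.134, -0.0]
ft_force: [0.6, 0.4, -2.0]
width: 37.2
grasp_force: 30.0
t: 14.25
ee_pos: [460.5, -165.5, 182.8]
orientation: [-0.183, -3.134, -0.001]
ft_force: [-0.9, -0.4, -2.5]
width: 36.6
grasp_force: 30.0
t: 14.67
ee_pos: [459.6, -162.2, 116.9]
orientation: [-0.175, -3.131, -0.003]
ft_force: [0.0, -0.4, -3.0]
width: 36.9
grasp_force: 30.0
t 14.67 p [ 459.6 -162.2  116.9] q6 -1.82 tool d [-5.1 -0.9 14.8] rv [ 0.002 -0.005  0.001] w 36.9 F [ 0.  -0.4 -3. ]
```

```bash
python3 jog.py '[{"pos": [-0.0055,0,0.006]},{"pos": [0,0,0.005]},{"pos": [0,0,0.001]},{},{}]'
python3 jog.py '[{"pos": [0,0,0.0003]},{},{},{},{}]'
python3 g.py 465.2 -163.7 102 83.5
python3 - <<'E'
from h import *
b=cam("scene","s5")["img"]
cv2.imwrite("pics/c7.png",cv2.resize(b[110:210,200:310],(660,600),interpolation=2)[:,:,::-1])
E
```

```text
t: 15.08
ee_pos: [467.0, -165.0, 107.4]
orientation: [0.179, 3.136, -0.0]
ft_force: [-0.3, 0.6, -2.5]
width: 36.7
grasp_force: 30.0
t: 15.5
ee_pos: [466.8, -165.0, 106.8]
orientation: [0.179, 3.136, -0.0]
ft_force: [-0.3, -0.7, -2.5]
width: 36.7
grasp_force: 30.0
t 15.5 p [ 466.8 -165.   106.8] q6 -1.82 tool d [1.8 1.1 4.8] rv [-0.  0. -0.] w 36.7 F [-0.3 -0.7 -2.5]
```

View pics/c7.png

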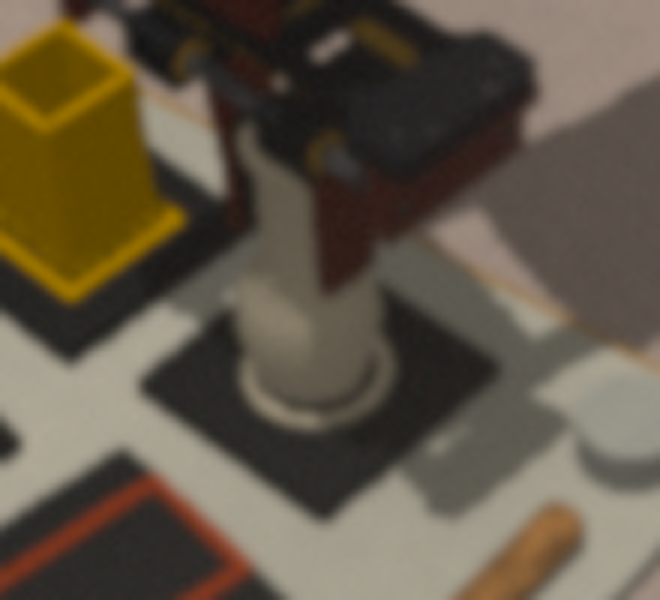

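```bash
python3 jog.py '[{"pos": [0.0016,0.0012,0.001]},{"pos": [0,0,0.0015]},{"pos": [0,0,0.001]},{"pos": [0,0,0.0005]},{}]'
python3 jog.py '[{"pos": [0,0,0.0004]},{"pos": [0,0,0.0003]},{},{},{}]'
```

```text
t: 15.97
ee_pos: [465.3, -163.5, 102.5]
orientation: [-0.179, -3.136, -0.0]
ft_force: [0.9, 0.2, -2.2]
width: 36.8
grasp_force: 30.0
t: 16.38
ee_pos: [465.3, -163.5, 102.0]
orientation: [-0.179, -3.136, -0.0]
ft_force: [0.2, 0.5, -2.0]
width: 37.0
grasp_force: 30.0
```

Scaled: 0.5 mm is 0.0005.

```bash
python3 jog.py '[{"pos": [0,0,0.0005]},{},{},{},{}]'
python3 - <<'E'
from h import *
from workcell import ctrl
print(ctrl.get_obs()["moment"])
b=cam("scene","s6")["img"]
cv2.imwrite("pics/c8.png",cv2.resize(b[135:195,230:290],(600,600),interpolation=2)[:,:,::-1])
E
```

```text
t: 16.8
ee_pos: [465.7, -163.8, 101.8]
orientation: [0.179, 3.136, -0.001]
ft_force: [0.1, -0.8, 4.7]
width: 36.8
grasp_force: 30.0
[-0.058904    0.06674419  0.01632613]
```

View pics/c8.png

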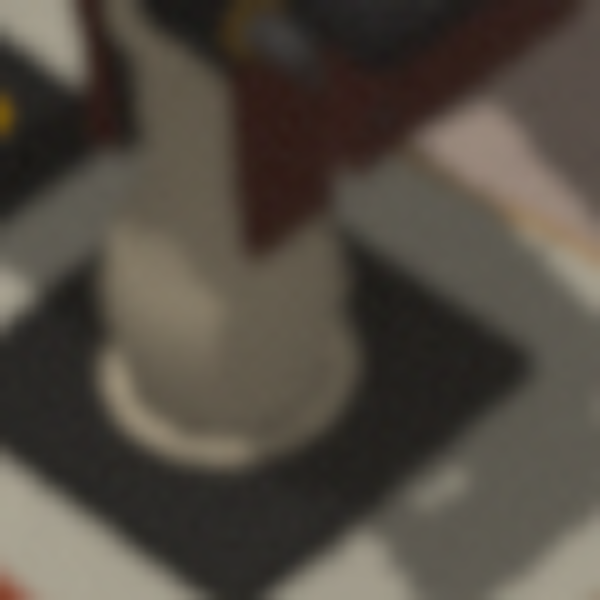

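```bash
python3 jog.py '[{"pos": [0,0,-0.0004]},{},{},{},{}]' 70
python3 jog.py '[{"pos": [0,0,-0.005]},{"pos": [0,0,-0.03]},{"pos": [0,0,-0.04]},{"pos": [0,0,-0.015]},{}]'
python3 g.py 584 217.7 100 107.5
```

```text
t: 17.27
ee_pos: [465.2, -163.4, 101.7]
orientation: [-0.179, -3.136, -0.0]
ft_force: [-0.1, 0.2, 0.2]
width: 66.4
grasp_force: 0.0
t: 17.68
ee_pos: [467.6, -164.4, 195.9]
orientation: [0.178, 3.13, -0.003]
ft_force: [0.2, -0.0, -0.4]
width: 70.4
grasp_force: 0.0
t 17.68 p [ 467.6 -164.4  195.9] q6 -1.82 tool d [-71.6 393.   95.7] rv [-0.003  0.007 -0.419] w 70.4 F [ 0.2 -0.  -0.4]
```

```bash
python3 jog.py '[{"pos": [-0.0073,0.0392,0]},{"pos": [-0.0073,0.0392,0]},{"pos": [-0.0073,0.0392,0]},{"pos": [-0.0073,0.0392,0]},{"pos": [-0.0073,0.0392,0]}]' 80
python3 jog.py '[{"pos": [-0.0073,0.0392,0]},{"pos": [-0.0073,0.0392,0]},{"pos": [-0.0073,0.0392,0]},{"pos": [-0.0073,0.0392,0]},{"pos": [-0.0073,0.0392,0]}]'
python3 jog.py '[{"pos": [0,0,0.02],"rot": [0,0,-1.05]},{"pos": [0,0,0.03],"rot": [0,0,-1.05]},{"pos": [0,0,0.03],"rot": [0,0,-1.05]},{"pos": [0,0,0.005],"rot": [0,0,-1.04]},{}]'
python3 g.py 584 217.7 30 107.5
```

```text
t: 18.1
ee_pos: [523.4, 28.7, 191.0]
orientation: [-0.179, -3.135, 0.0]
ft_force: [0.1, 0.6, 0.7]
width: 79.9
grasp_force: 0.0
t: 18.52
ee_pos: [581.9, 219.5, 190.6]
orientation: [-0.178, -3.135, 0.001]
ft_force: [0.9, 0.3, -0.3]
width: 80.0
grasp_force: 0.0
t: 18.93
ee_pos: [579.7, 216.9, 103.0]
orientation: [0.483, -3.097, 0.002]
ft_force: [0.3, 0.0, 0.1]
width: 79.9
grasp_force: 0.0
t 18.93 p [579.7 216.9 103. ] q6 -1.54 tool d [-4.8 -0.5 72.9] rv [-0.    -0.007  0.004] w 79.9 F [0.3 0.  0.1]
```

The rows are not in the units I measure in: shifts go in m and turns go in units of 0.1 rad. I convert before sending: -2 mm is -0.002, 30 mm is 0.03.

```bash
python3 jog.py '[{"pos": [-0.002,0,0.03]},{"pos": [0,0,0.025]},{"pos": [0,0,0.01]},{},{}]' 80
python3 g.py 584 217.7 30 107.5
```

```text
t: 19.35
ee_pos: [584.4, 218.2, 42.1]
orientation: [0.475, -3.105, 0.0]
ft_force: [-0.1, -0.4, 0.4]
width: 80.0
grasp_force: 0.0
t 19.35 p [584.4 218.2  42.1] q6 -1.54 tool d [ 0.5 -0.3 12.1] rv [-0.    -0.    -0.002] w 80.0 F [-0.1 -0.4  0.4]
```

```bash
python3 jog.py '[{"pos": [0.0005,0,0.008]},{"pos": [0,0,0.004]},{},{},{}]' 80
python3 jog.py '[{},{},{},{},{}]' 34
python3 jog.py '[{},{},{},{},{}]'
python3 g.py 595.2 -159.9 30 78.9
```

```text
t: 19.77
ee_pos: [584.1, 218.2, 30.4]
orientation: [-0.477, 3.104, 0.0]
ft_force: [-1.1, 0.1, 0.1]
width: 80.1
grasp_force: 0.0
t: 20.18
ee_pos: [583.9, 218.1, 30.0]
orientation: [-0.477, 3.105, 0.0]
ft_force: [0.0, -0.1, 0.6]
width: 50.0
grasp_force: 0.0
t: 20.6
ee_pos: [583.9, 218.0, 29.9]
orientation: [-0.478, 3.105, -0.0]
ft_force: [-0.0, -2.5, 1.0]
width: 43.9
grasp_force: 30.0
t 20.6 p [583.9 218.   29.9] q6 -1.54 tool d [ 1.028e+02 -3.638e+02 -1.000e-01] rv [-0.     0.     0.499] w 43.9 F [-0.  -2.5  1. ]
```

```bash
python3 jog.py '[{"pos": [0,0,-0.005]},{"pos": [0,0,-0.025]},{"pos": [0,0,-0.04]},{"pos": [0,0,-0.02]},{}]'
python3 jog.py '[{"pos": [0.0103,-0.0364,0]},{"pos": [0.0103,-0.0364,0]},{"pos": [0.0103,-0.0364,0]},{"pos": [0.0103,-0.0364,0]},{"pos": [0.0103,-0.0364,0]}]'
python3 jog.py '[{"pos": [0.0103,-0.0364,0]},{"pos": [0.0103,-0.0364,0]},{"pos": [0.0103,-0.0364,0]},{"pos": [0.0103,-0.0364,0]},{"pos": [0.0103,-0.0364,0]}]'
python3 jog.py '[{"rot": [0,0,1]},{"rot": [0,0,1]},{"rot": [0,0,1]},{"rot": [0,0,1]},{"rot": [0,0,0.99]}]'
python3 jog.py '[{},{},{}]'
python3 g.py 595.2 -159.9 60 78.9
```

```text
t: 21.02
ee_pos: [586.4, 219.2, 124.6]
orientation: [-0.477, 3.098, 0.002]
ft_force: [0.4, -0.1, -3.0]
width: 43.9
grasp_force: 30.0
t: 21.43
ee_pos: [588.0, 27.6, 118.3]
orientation: [0.478, -3.102, -0.001]
ft_force: [0.2, -0.2, -3.6]
width: 44.0
grasp_force: 30.0
t: 21.85
ee_pos: [593.6, -161.5, 118.2]
orientation: [0.477, -3.103, -0.002]
ft_force: [0.8, 0.3, -4.2]
width: 43.5
grasp_force: 30.0
t: 22.27
ee_pos: [593.7, -159.8, 118.0]
orientation: [-0.312, -3.123, -0.001]
ft_force: [-0.1, 0.0, -3.1]
width: 44.0
grasp_force: 30.0
t: 22.52
ee_pos: [594.4, -159.8, 119.0]
orientation: [-0.299, -3.126, -0.0]
ft_force: [-0.1, -0.1, -2.8]
width: 43.6
grasp_force: 30.0
t 22.52 p [ 594.4 -159.8  119. ] q6 -1.66 tool d [-0.9  0.  59. ] rv [ 0.    -0.001  0.003] w 43.6 F [-0.1 -0.1 -2.8]
```

```bash
python3 jog.py '[{"pos": [-0.0005,0,0.015]},{"pos": [0,0,0.03]},{"pos": [0,0,0.015]},{"pos": [0,0,0.003]},{}]'
python3 jog.py '[{},{},{},{},{}]'
python3 g.py 595.2 -159.9 48 78.9
```

```text
t: 22.93
ee_pos: [594.5, -159.8, 55.6]
orientation: [-0.301, -3.124, -0.001]
ft_force: [0.9, -0.2, -2.3]
width: 43.6
grasp_force: 30.0
t: 23.35
ee_pos: [595.9, -160.3, 57.7]
orientation: [0.304, 3.126, -0.0]
ft_force: [-0.2, 0.8, -2.9]
width: 43.5
grasp_force: 30.0
t 23.35 p [ 595.9 -160.3   57.7] q6 -1.66 tool d [0.7 0.2 9.7] rv [-0.     0.001  0.   ] w 43.5 F [-0.2  0.8 -2.9]
```

Scaled: 4 mm is 0.004, 3 mm is 0.003.

```bash
python3 jog.py '[{"pos": [0.0006,0.0002,0.004]},{"pos": [0,0,0.003]},{"pos": [0,0,0.0015]},{},{}]'
python3 jog.py '[{"pos": [0,0,0.0005]},{"pos": [0,0,0.0004]},{},{},{}]'
```

```text
t: 23.77
ee_pos: [594.8, -159.8, 48.1]
orientation: [-0.304, -3.127, -0.0]
ft_force: [-0.1, -0.3, -3.3]
width: 43.9
grasp_force: 30.0
t: 24.18
ee_pos: [594.9, -159.8, 47.9]
orientation: [0.304, 3.127, -0.0]
ft_force: [-2.9, 1.3, 5.1]
width: 43.9
grasp_force: 30.0
```

Scaled: -0.3 mm is -0.0003.

```bash
python3 jog.py '[{"pos": [0,0,-0.0003]},{},{},{},{}]' 70
python3 jog.py '[{"pos": [0,0,-0.005]},{"pos": [0,0,-0.03]},{"pos": [0,0,-0.04]},{"pos": [0,0,-0.04]},{}]'
python3 g.py 457.8 219.6 110 78.9
```

```text
t: 24.6
ee_pos: [595.0, -159.8, 47.7]
orientation: [0.304, 3.127, -0.0]
ft_force: [0.7, 0.3, -0.2]
width: 69.7
grasp_force: 0.0
t: 25.02
ee_pos: [599.3, -161.1, 170.8]
orientation: [0.303, 3.115, -0.004]
ft_force: [2.1, -0.3, 0.9]
width: 69.8
grasp_force: 0.0
t 25.02 p [ 599.3 -161.1  170.8] q6 -1.66 tool d [212.8 346.4  57.8] rv [-0.001  0.012 -0.   ] w 69.8 F [ 2.1 -0.3  0.9]
```

Scaled: 34.6 mm is 0.0346, 20.8 mm is 0.0208.

```bash
python3 jog.py '[{"pos": [0.0208,0.0346,0]},{"pos": [0.0208,0.0346,0]},{"pos": [0.0208,0.0346,0]},{"pos": [0.0208,0.0346,0]},{"pos": [0.0208,0.0346,0]}]' 88
python3 jog.py '[{"pos": [0.0208,0.0346,0]},{"pos": [0.0208,0.0346,0]},{"pos": [0.0208,0.0346,0]},{"pos": [0.0208,0.0346,0]},{"pos": [0.0208,0.0346,0]}]'
python3 jog.py '[{"pos": [0,0,0.02]},{"pos": [0,0,0.02]},{"pos": [0,0,0.01]},{},{}]'
python3 jog.py '[{},{},{}]'
python3 g.py 457.8 219.6 36 78.9
python3 - <<'E'
from h import *
from m import ring,Y,T,Rd,W
E
```

```text
t: 25.43
ee_pos: [525.4, 31.3, 163.1]
orientation: [0.305, 3.126, 0.0]
ft_force: [1.9, 1.0, 1.8]
width: 87.7
grasp_force: 0.0
t: 25.85
ee_pos: [456.6, 221.5, 163.2]
orientation: [0.304, 3.126, 0.001]
ft_force: [1.5, 0.3, 0.1]
width: 87.5
grasp_force: 0.0
t: 26.27
ee_pos: [457.4, 219.4, 112.7]
orientation: [-0.305, -3.126, 0.001]
ft_force: [0.1, -0.5, 0.4]
width: 87.9
grasp_force: 0.0
t: 26.52
ee_pos: [458.2, 219.6, 113.6]
orientation: [0.305, 3.125, 0.001]
ft_force: [-0.1, -0.1, -0.4]
width: 87.9
grasp_force: 0.0
t 26.52 p [458.2 219.6 113.6] q6 -0.95 tool d [ 0.5 -0.1 77.6] rv [ 0.001  0.001 -0.001] w 87.9 F [-0.1 -0.1 -0.4]
top pads y/t/r/w
yel [ 461.4 -297.2   79.    65.4   83.1]
tur [ 595.5 -291.5   75.3   75.4]
red [ 595.7 -158.9   61.4  101.4   79. ]
wht [ 473.3 -181.1   42.4   43.7]
panel [575.6 214.1   7.    5.5  19.4]Traceback (most recent call last):
  File "<stdin>", line 2, in <module>
  File "m.py", line 16, in <module>
    if n=="top": print("cas",ring(d,*Rd,b["cas"],50,1))
                             ~~~~^^^^^^^^^^^^^^^^^^^^^
  File "m.py", line 4, in ring
    c=big(mask(d,lo,hi,box)); P=plane(d,c,z)[:,:2].astype(np.float32)
  File "h.py", line 22, in big
    c=max(cv2.findContours(m,cv2.RETR_EXTERNAL,cv2.CHAIN_APPROX_NONE)[0],key=cv2.contourArea); return c.reshape(-1,2)
ValueError: max() iterable argument is empty
```

Now check the placed pieces from the top view, cropped.

```bash
python3 - <<'E'
from h import *
d=cam("top","t2")
W=((10,15,95),(40,110,255))
def r(lo,hi,box,z):
    P=plane(d,big(mask(d,lo,hi,box)),z)[:,:2].astype(np.float32); return cv2.minAreaRect(P),len(P)
print("panel",r(*W,(340,160,388,205),68)); print("vase mouth",r((0,0,0),(180,255,40),(358,225,385,255),137))
cv2.imwrite("pics/c9.png",cv2.resize(d["img"][150:280,325:460],None,fx=4.4,fy=4.4,interpolation=2)[:,:,::-1])
E
```

```text
panel (((595.2808227539062, -158.4245147705078), (23.06201934814453, 60.37514114379883), 79.06202697753906), 71)
vase mouth (((464.4654541015625, -162.98348999023438), (21.748615264892578, 19.627483367919922), 89.52650451660156), 31)
```

View pics/c9.png

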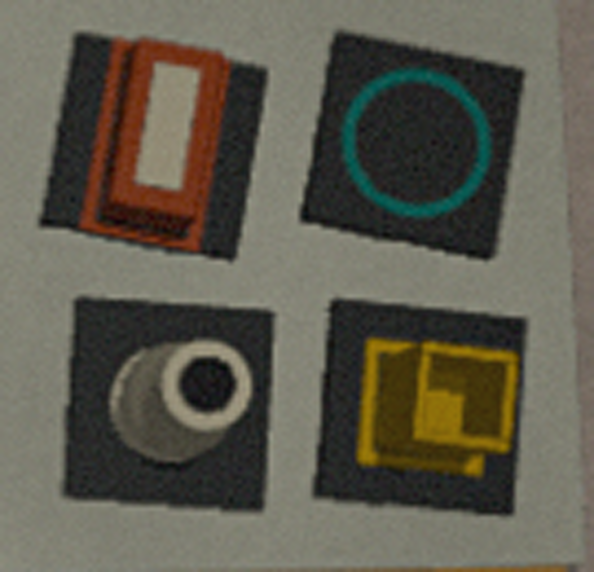

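```bash
python3 jog.py '[{"pos": [0.0005,0,0.03]},{"pos": [0,0,0.025]},{"pos": [0,0,0.015]},{"pos": [0,0,0.006]},{}]' 88
python3 jog.py '[{},{},{},{},{}]' 50
python3 jog.py '[{},{},{},{},{}]'
python3 g.py 595.2 -292.3 180 78.9
```

```text
t: 27.08
ee_pos: [456.2, 219.4, 35.7]
orientation: [-0.304, -3.125, 0.002]
ft_force: [0.4, 0.9, 0.6]
width: 87.8
grasp_force: 0.0
t: 27.5
ee_pos: [457.5, 220.2, 37.6]
orientation: [0.304, 3.125, 0.001]
ft_force: [-0.1, 0.3, 4.3]
width: 59.0
grasp_force: 30.1
t: 27.92
ee_pos: [457.5, 220.2, 37.5]
orientation: [0.304, 3.126, 0.001]
ft_force: [-0.1, 0.4, 6.3]
width: 59.2
grasp_force: 30.1
t 27.92 p [457.5 220.2  37.5] q6 -0.95 tool d [-234.  -476.2 -142.6] rv [ 0.001  0.001 -0.   ] w 59.2 F [-0.1  0.4  6.3]
```

```bash
python3 jog.py '[{"pos": [0,0,-0.005]},{"pos": [0,0,-0.025]},{"pos": [0,0,-0.04]},{"pos": [0,0,-0.04]},{}]'
python3 jog.py '[{"pos": [-0.008,-0.017,0]},{"pos": [-0.0167,-0.034,0]},{"pos": [-0.0167,-0.034,0]},{"pos": [-0.0167,-0.034,0]},{"pos": [-0.0167,-0.034,0]}]'
python3 jog.py '[{"pos": [-0.0167,-0.034,0]},{"pos": [-0.0167,-0.034,0]},{"pos": [-0.0167,-0.034,0]},{"pos": [-0.0167,-0.034,0]},{"pos": [-0.0167,-0.034,0]}]'
python3 jog.py '[{"pos": [-0.0167,-0.034,0]},{"pos": [-0.0167,-0.034,0]},{"pos": [-0.0167,-0.034,0]},{"pos": [-0.0167,-0.034,0]},{"pos": [-0.008,-0.017,0]}]'
python3 jog.py '[{},{},{}]'
python3 g.py 595.2 -292.3 65 78.9
python3 - <<'E'
from h import *
d=cam("top")
P=plane(d,np.array([(422,345),(518,352),(510,452),(415,440)])/4.4+[324.6,149.6],102);print(P.mean(0),[np.degrees(np.arctan2(*(P[j]-P[i])[[1,0]])).round(1) for i,j in((0,1),(1,2),(3,2),(0,3))])
E
```

```text
t: 28.33
ee_pos: [460.3, 221.4, 153.2]
orientation: [0.303, 3.118, 0.008]
ft_force: [1.0, 0.8, -1.4]
width: 59.4
grasp_force: 29.9
t: 28.75
ee_pos: [500.3, 53.8, 146.3]
orientation: [-0.303, -3.126, 0.0]
ft_force: [0.2, 0.7, -2.7]
width: 59.2
grasp_force: 29.9
t: 29.17
ee_pos: [549.5, -129.4, 146.0]
orientation: [-0.304, -3.125, -0.0]
ft_force: [1.0, 0.5, -2.8]
width: 58.8
grasp_force: 29.9
t: 29.58
ee_pos: [594.3, -296.2, 146.0]
orientation: [0.307, 3.126, -0.002]
ft_force: [-0.3, 0.6, -1.9]
width: 59.0
grasp_force: 29.9
t: 29.83
ee_pos: [592.9, -291.1, 145.8]
orientation: [-0.304, -3.125, -0.002]
ft_force: [0.7, -0.3, -2.6]
width: 58.9
grasp_force: 29.9
t 29.83 p [ 592.9 -291.1  145.8] q6 -1.85 tool d [-2.6 -0.8 80.7] rv [ 0.001 -0.002 -0.   ] w 58.9 F [ 0.7 -0.3 -2.6]
[ 460.28716049 -289.75424291  102.        ] [np.float64(-94.6), np.float64(173.1), np.float64(-97.7), np.float64(173.8)]
```

Scaled: 8 mm is 0.008, 30 mm is 0.03.

```bash
python3 jog.py '[{"pos": [-0.002,-0.0005,0.015]},{"pos": [0,0,0.03]},{"pos": [0,0,0.025]},{"pos": [0,0,0.008]},{}]'
python3 jog.py '[{},{},{},{},{}]'
python3 g.py 595.2 -292.3 55.5 78.9
```

```text
t: 30.3
ee_pos: [594.0, -291.1, 65.5]
orientation: [-0.302, -3.122, -0.003]
ft_force: [-0.2, 0.4, -2.6]
width: 58.9
grasp_force: 29.9
t: 30.72
ee_pos: [596.5, -293.3, 70.0]
orientation: [0.304, 3.125, -0.001]
ft_force: [0.0, -0.5, -2.6]
width: 59.0
grasp_force: 29.9
t 30.72 p [ 596.5 -293.3   70. ] q6 -1.85 tool d [ 1.5  0.8 14.5] rv [-0.001  0.002 -0.   ] w 59.0 F [ 0.  -0.5 -2.6]
```

Scaled: 6 mm is 0.006, 4 mm is 0.004.

```bash
python3 jog.py '[{"pos": [0.0012,0.0006,0.006]},{"pos": [0,0,0.004]},{"pos": [0,0,0.002]},{"pos": [0,0,0.001]},{}]'
python3 jog.py '[{},{},{},{},{}]'
```

```text
t: 31.13
ee_pos: [594.5, -292.1, 55.7]
orientation: [-0.304, -3.126, -0.0]
ft_force: [-1.3, -0.6, -0.4]
width: 59.0
grasp_force: 30.0
t: 31.55
ee_pos: [594.8, -292.2, 55.7]
orientation: [0.304, 3.127, -0.0]
ft_force: [-0.4, -0.4, -1.5]
width: 59.1
grasp_force: 29.9
```

Scaled: 0.5 mm is 0.0005, 0.3 mm is 0.0003.

```bash
python3 jog.py '[{"pos": [0,0,0.0005]},{},{"pos": [0,0,0.0003]},{},{}]'
python3 jog.py '[{"pos": [0,0,-0.0003]},{},{},{},{}]' 82
python3 jog.py '[{"pos": [0,0,-0.005]},{"pos": [0,0,-0.03]},{"pos": [0,0,-0.04]},{"pos": [0,0,-0.04]},{}]'
python3 g.py 464.3 101 90 78.9
```

```text
t: 31.97
ee_pos: [594.9, -292.2, 55.6]
orientation: [0.304, 3.127, -0.0]
ft_force: [-4.1, 0.4, 5.0]
width: 58.7
grasp_force: 30.1
t: 32.38
ee_pos: [594.9, -292.2, 55.2]
orientation: [0.304, 3.127, -0.0]
ft_force: [0.3, -0.1, 0.4]
width: 81.9
grasp_force: 0.0
t: 32.8
ee_pos: [599.0, -294.3, 179.0]
orientation: [0.303, 3.115, -0.007]
ft_force: [1.7, 0.1, 0.4]
width: 82.2
grasp_force: 0.0
t 32.8 p [ 599.  -294.3  179. ] q6 -1.85 tool d [209.3 362.2  85.1] rv [-0.004  0.012  0.   ] w 82.2 F [1.7 0.1 0.4]
```

```bash
python3 jog.py '[{"pos": [0.0185,0.0328,0]},{"pos": [0.0185,0.0328,0]},{"pos": [0.0185,0.0328,0]},{"pos": [0.0185,0.0328,0]},{"pos": [0.0185,0.0328,0]}]' 60
python3 jog.py '[{"pos": [0.0185,0.0328,0]},{"pos": [0.0185,0.0328,0]},{"pos": [0.0185,0.0328,0]},{"pos": [0.0185,0.0328,0]},{"pos": [0.0185,0.0328,0]}]'
python3 jog.py '[{"pos": [0.0185,0.0328,0]},{"pos": [0,0,0.02]},{"pos": [0,0,0.03]},{"pos": [0,0,0.025]},{"pos": [0,0,0.005]}]' 40
python3 jog.py '[{},{},{},{},{}]'
python3 g.py 464.3 101.3 37.5 78.9
python3 - <<'E'
from h import *
d=cam("top","t3")
P=plane(d,big(mask(d,(75,120,30),(100,255,255),(398,155,448,212))),22)[:,:2]
cv2.imwrite("pics/c10.png",cv2.resize(d["img"][150:280,325:460],None,fx=4.4,fy=4.4,interpolation=2)[:,:,::-1])
E
```

```text
t: 33.22
ee_pos: [534.9, -112.1, 170.6]
orientation: [0.305, 3.126, -0.0]
ft_force: [0.3, 0.4, 0.0]
width: 59.8
grasp_force: 0.0
t: 33.63
ee_pos: [475.8, 66.8, 170.7]
orientation: [0.304, 3.126, 0.0]
ft_force: [0.7, 0.5, 0.0]
width: 59.9
grasp_force: 0.0
t: 34.05
ee_pos: [462.6, 101.1, 87.7]
orientation: [-0.302, -3.123, 0.002]
ft_force: [-0.6, -0.7, -0.2]
width: 39.9
grasp_force: 0.0
t: 34.47
ee_pos: [465.4, 101.0, 91.4]
orientation: [0.304, 3.125, 0.001]
ft_force: [0.8, -1.0, -0.2]
width: 39.9
grasp_force: 0.0
t 34.47 p [465.4 101.   91.4] q6 -1.19 tool d [ 1.3  0.  53.9] rv [ 0.001  0.002 -0.   ] w 39.9 F [ 0.8 -1.  -0.2]
```

View pics/c10.png

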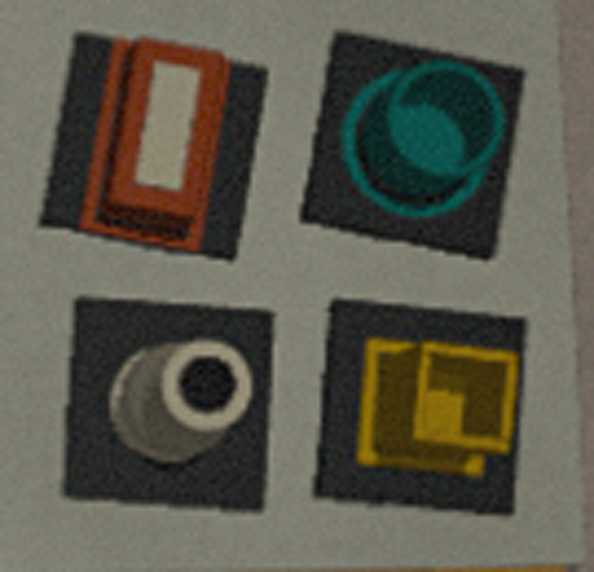

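```bash
python3 - <<'E'
from h import *
d=cam("top");print(plane(d,[[445.5/4.4+324.6,120/4.4+149.6]],82))
E
python3 jog.py '[{"pos": [0.001,0,0.02]},{"pos": [0,0,0.02]},{"pos": [0,0,0.009]},{"pos": [0,0,0.003]},{}]' 40
python3 jog.py '[{},{},{},{},{}]'
python3 g.py 464.3 101.3 37 78.9
```

```text
[[ 594.72047857 -290.65872301   82.        ]]
t: 34.98
ee_pos: [463.3, 101.1, 37.9]
orientation: [-0.304, -3.125, 0.001]
ft_force: [0.1, 0.1, 0.7]
width: 40.1
grasp_force: 0.0
t: 35.4
ee_pos: [463.9, 101.3, 38.7]
orientation: [0.304, 3.126, 0.0]
ft_force: [-0.6, 0.7, 0.3]
width: 40.3
grasp_force: 0.0
t 35.4 p [463.9 101.3  38.7] q6 -1.19 tool d [-0.4  0.1  1.7] rv [ 0.     0.001 -0.   ] w 40.3 F [-0.6  0.7  0.3]
```

Scaled: 1.6 mm is 0.0016.

```bash
python3 jog.py '[{"pos": [0,0,0.0016]},{},{},{},{}]' 14
python3 jog.py '[{},{},{},{},{}]'
python3 g.py 594.9 -292.2 37 78.9
```

```text
t: 35.82
ee_pos: [463.6, 101.2, 36.6]
orientation: [-0.304, -3.127, 0.0]
ft_force: [0.5, 0.1, -0.6]
width: 17.3
grasp_force: 30.0
t: 36.23
ee_pos: [463.6, 101.2, 36.7]
orientation: [-0.304, -3.127, 0.0]
ft_force: [-0.9, -0.6, -0.5]
width: 17.2
grasp_force: 30.0
t 36.23 p [463.6 101.2  36.7] q6 -1.19 tool d [-204.6 -360.8   -0.4] rv [-0. -0. -0.] w 17.2 F [-0.9 -0.6 -0.5]
```

```bash
python3 jog.py '[{"pos": [0,0,-0.005]},{"pos": [0,0,-0.02]},{"pos": [0,0,-0.04]},{"pos": [0,0,-0.04]},{"pos": [0,0,-0.005]}]'
python3 jog.py '[{"pos": [-0.0093,-0.0164,0]},{"pos": [-0.0186,-0.0328,0]},{"pos": [-0.0186,-0.0328,0]},{"pos": [-0.0186,-0.0328,0]},{"pos": [-0.0186,-0.0328,0]}]'
python3 jog.py '[{"pos": [-0.0186,-0.0328,0]},{"pos": [-0.0186,-0.0328,0]},{"pos": [-0.0186,-0.0328,0]},{"pos": [-0.0186,-0.0328,0]},{"pos": [-0.0186,-0.0328,0]}]'
python3 jog.py '[{"pos": [-0.0186,-0.0328,0]},{"pos": [-0.0093,-0.0164,0]},{},{},{}]'
python3 jog.py '[{},{},{}]'
python3 g.py 594.9 -292.2 118 78.9
python3 - <<'E'
from h import *
d=cam("scene","s7");d2=cam("top","t4")
P=proj(d,[[594.9,-292.2,82]])[0];print(P)
x,y=int(P[0]),int(P[1])
a=d["img"][max(0,y-60):y+60,x-50:x+50];b=d2["img"][130:230,380:463]
cv2.imwrite("pics/c11.png",np.hstack([cv2.resize(a,(400,480),interpolation=2),cv2.resize(b,(398,480),interpolation=2)])[:,:,::-1])
E
```

```text
t: 36.65
ee_pos: [466.8, 101.9, 152.3]
orientation: [0.303, 3.118, 0.004]
ft_force: [1.2, 0.5, -0.0]
width: 17.5
grasp_force: 30.0
t: 37.07
ee_pos: [517.4, -61.2, 146.7]
orientation: [0.303, 3.127, 0.0]
ft_force: [0.2, -0.8, 0.0]
width: 17.3
grasp_force: 30.0
t: 37.48
ee_pos: [577.0, -240.4, 146.4]
orientation: [-0.304, -3.126, -0.0]
ft_force: [0.6, 0.4, 0.0]
width: 17.3
grasp_force: 30.0
t: 37.9
ee_pos: [594.0, -291.3, 146.0]
orientation: [-0.304, -3.125, -0.001]
ft_force: [0.2, -0.3, 0.3]
width: 17.1
grasp_force: 30.0
t: 38.15
ee_pos: [594.8, -291.1, 146.8]
orientation: [-0.302, -3.127, -0.0]
ft_force: [-0.2, 1.1, -0.9]
width: 16.9
grasp_force: 30.0
t 38.15 p [ 594.8 -291.1  146.8] q6 -1.85 tool d [-0.3 -1.  28.8] rv [ 0.    -0.     0.001] w 16.9 F [-0.2  1.1 -0.9]
[167.45607625 162.3149438 ]
```

View pics/c11.png

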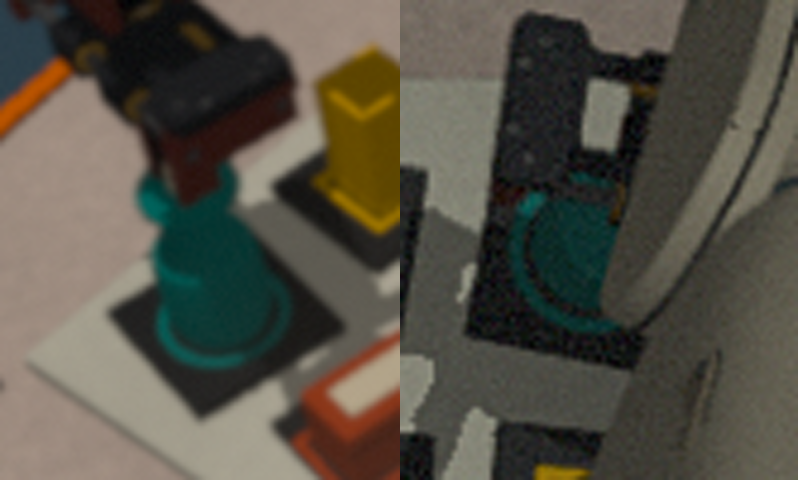

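```bash
python3 jog.py '[{"pos": [0,-0.0005,0.012]},{"pos": [0,0,0.012]},{"pos": [0,0,0.004]},{},{}]'
python3 jog.py '[{},{},{},{},{}]'
python3 g.py 594.9 -292.2 106.7 78.9
```

```text
t: 38.67
ee_pos: [594.3, -292.5, 117.6]
orientation: [-0.304, -3.125, -0.001]
ft_force: [0.8, 0.1, -1.2]
width: 16.8
grasp_force: 30.0
t: 39.08
ee_pos: [594.9, -292.8, 119.0]
orientation: [0.304, 3.126, -0.0]
ft_force: [0.4, 0.0, -1.4]
width: 17.1
grasp_force: 30.0
t 39.08 p [ 594.9 -292.8  119. ] q6 -1.85 tool d [ 0.1  0.6 12.3] rv [-0.  0. -0.] w 17.1 F [ 0.4  0.  -1.4]
```

Scaled: 3 mm is 0.003, 2 mm is 0.002.

```bash
python3 jog.py '[{"pos": [0,0.0005,0.003]},{"pos": [0,0,0.003]},{"pos": [0,0,0.003]},{"pos": [0,0,0.002]},{}]'
python3 jog.py '[{"pos": [0,0,0.0005]},{},{"pos": [0,0,0.0003]},{},{}]'
```

```text
t: 39.5
ee_pos: [594.5, -292.0, 106.9]
orientation: [-0.304, -3.126, -0.001]
ft_force: [-0.3, 0.8, -0.9]
width: 17.0
grasp_force: 30.0
t: 39.92
ee_pos: [594.9, -292.2, 107.0]
orientation: [0.304, 3.127, -0.0]
ft_force: [0.3, -0.3, -0.6]
width: 16.6
grasp_force: 30.0
```

Scaled: 0.5 mm is 0.0005.

```bash
python3 jog.py '[{"pos": [0,0,0.0005]},{},{},{},{}]'
python3 jog.py '[{"pos": [0,0,0.0004]},{},{},{},{}]'
```

```text
t: 40.33
ee_pos: [595.0, -292.3, 106.6]
orientation: [0.304, 3.127, -0.0]
ft_force: [-0.9, -0.1, 2.1]
width: 17.2
grasp_force: 30.0
t: 40.75
ee_pos: [595.1, -292.3, 106.6]
orientation: [0.304, 3.126, -0.0]
ft_force: [-1.6, 0.8, 5.6]
width: 17.1
grasp_force: 30.0
```

```bash
python3 jog.py '[{"pos": [0,0,-0.0006]},{},{},{},{}]' 45
python3 jog.py '[{"pos": [0,0,-0.004]},{"pos": [0,0,-0.02]},{"pos": [0,0,-0.04]},{"pos": [0,0,-0.04]},{}]'
python3 jog.py '[{"pos": [0.015,0.033,0]},{"pos": [0.015,0.033,0]},{"pos": [0.015,0.033,0]},{"pos": [0.015,0.033,0]},{"pos": [0.015,0.033,0]}]'
python3 jog.py '[{"pos": [0.015,0.033,0]},{"pos": [0.015,0.033,0]},{"pos": [0.015,0.033,0]},{"pos": [0.015,0.033,0]},{"pos": [0.015,0.033,0]}]'
python3 jog.py '[{},{},{}]'
python3 - <<'E'
from h import *
d=cam("top","t5");b=cam("scene","s8")
def r(dd,lo,hi,box,z):
    return np.round(plane(dd,big(mask(dd,lo,hi,box)),z)[:,:2],1).astype(np.float32)
print("lid knob",cv2.minAreaRect(r(d,(10,15,95),(40,110,255),(420,162,445,188),105)))
cv2.imwrite("pics/c12.png",np.hstack([cv2.resize(d["img"][145:280,320:460],(400,386),interpolation=2),cv2.resize(b["img"][110:244,130:270],(400,386),interpolation=2)])[:,:,::-1])
E
```

```text
t: 41.17
ee_pos: [594.8, -292.2, 106.4]
orientation: [-0.304, -3.127, -0.0]
ft_force: [0.4, -0.1, -0.2]
width: 44.3
grasp_force: 0.0
t: 41.58
ee_pos: [598.8, -294.2, 219.2]
orientation: [0.303, 3.115, -0.007]
ft_force: [1.2, -0.6, 0.3]
width: 44.7
grasp_force: 0.0
t: 42.0
ee_pos: [552.5, -114.5, 210.9]
orientation: [0.305, 3.126, -0.0]
ft_force: [0.5, -0.9, 0.2]
width: 44.7
grasp_force: 0.0
t: 42.42
ee_pos: [510.8, 62.0, 211.0]
orientation: [0.304, 3.126, 0.0]
ft_force: [0.9, 0.3, 0.3]
width: 45.2
grasp_force: 0.0
t: 42.67
ee_pos: [511.5, 60.4, 210.8]
orientation: [0.302, 3.126, -0.0]
ft_force: [-0.2, -0.2, -0.1]
width: 44.5
grasp_force: 0.0
lid knob ((595.10009765625, -290.1976318359375), (14.683375358581543, 14.916451454162598), 87.27356719970703)
```

View pics/c12.png

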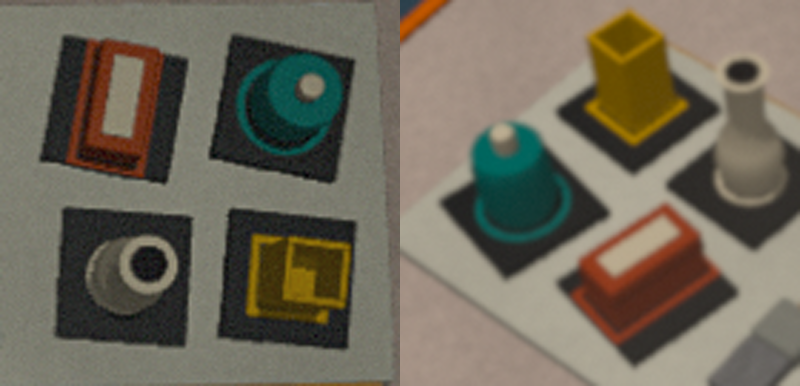

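The last view shows all four pieces upright and inside their outlines. The lid sits flat on the jar, its knob about 1 mm from the jar's axis.

```bash
python3 -c "
from workcell import ctrl
print(ctrl.close_job())"
```

```text
the job is handed in; nothing more can be done
None
```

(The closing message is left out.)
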